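Set a scooter wheel to its index mark and swing in the gauge arm

ROBOT

A 6-joint arm with a two-finger parallel gripper is mounted at the origin on the work surface. World frame = base frame: x ahead of the robot, y to its left, z up, the work surface at z = 0. Lengths are in m, angles in rad, forces in N, time in s.
With the tool pointing down it reaches from about 0.35 to 0.775 m from the base axis. Payload 7.3 kg.
Tool frame: the origin (TCP) lies at the very end of the fingers, on their centre line; the grasp point (between the pads) lies 19 mm behind it; z points along the fingers, x is the direction in which the jaws open and shut, and the axes are right-handed (so a half turn about z gives the same grasp; the last joint's range is limited). The gripper opens to 92 mm and grips with 3 to 60 N. Pads are 19 mm wide; open, the fingers measure 130 mm over their backs; the gripper's body (75 mm by 190 mm) begins 47 mm behind the grasp point.
Start: joints at [1.039, 0.342, 1.524, -0, 1.275, -0.146], TCP at [0.198, 0.486, 0.227] pointing down, gripper open.
Joint ranges: [-2.53, 2.53], [-0.77, 2.02], [0.04, 2.7], [-1, 4.14], [0.28, 2.66], [-3.11, 3.11]. Speed limits (rad/s): [2.57, 2.57, 3.14, 3.14, 3.14, 3.14].

INTERFACE

Orientations are given as [roll, pitch, yaw] about the fixed x, y, z axes, in that order (R = Rz(yaw) Ry(pitch) Rx(roll)).
In Python, from cell import observe, read_camera, camera_params, hand_in gives the robot as it stands.
- The arm moves only by the tool apply_moves, never from a script. Its argument "increments" is a list of rows, each an object with "grip": the opening, from 0 (shut) to 1 (fully open); "linear": the shift along the world's x, y, z in mm, a list of three; "turn": the turn, a rotation vector about the world's x, y, z in units of 6 degrees (1.0 is 6 degrees), a list of three. A call has 1 to 10 rows; each row is the pose to reach, as a shift and turn from the pose commanded when the call began; what a row does not reach only later rows make up. A row lasts 1/10 s, in which the tool goes at most 50 mm and 8.59 degrees, less where a joint would pass 70% of its speed; a pose out of reach is approached as far as the arm can. A call with a gripper value outside its range is refused whole. The fingers move at their own pace and stop on an object; "grip_force" is the grip in N (left out, the last holds). Time passes only in rows, so rows that repeat a pose let the fingers close. It gives the time, the measured TCP pose, the force and the opening at its end, in the units of the state.
- observe(): the state, without advancing time (a new reading comes with each control period).
- read_camera(name): name is "side" or "top"; returns the picture (420x560x3 uint8, red, green, blue); there is no depth.
- camera_params(name): a dict with "camera_matrix" (3x3 intrinsics, pixels), "world_to_cam" (4x4, takes a point from world to camera coordinates). Camera axes: x right, y up, looking along -z (the intrinsics and any distortion apply to the point x, -y, -z); pixel columns grow to the right and rows downward; lengths in m; the calibration is good to about 2 mm. A picture is of the moment at which its call begins. camera_params takes no time and is no camera call.
- hand_in(): hands the job in, once; it reports no verdict.
The state is a dict: "time": time; "qpos": joint angles; "qvel": joint speeds; "joint_efforts": joint torques, N m; "tool_pos": TCP position; "tool_rot": TCP orientation; "contact_force": force on the tool from outside, world axes, zero at the start; "torque": the same for the moment, N m; "opening": finger opening in m.
Only numpy, scipy, OpenCV 4.12 (cv2) and the standard library are available. Lean on these libraries where they do the work, as an engineer would, in place of code of your own. Each camera call takes 0.05 s, during which the arm holds its last target.

TASK

Ready the scooter wheel on the truing stand for measuring: push on one of its spokes with a fingertip to turn it until the valve stem stands in line with the fixed pointer on the stand, and let it come to rest there. Then push the swinging gauge arm fully home, so that its roller meets the rim, with the valve still at the pointer. Do not touch the valve stem, do not lift the wheel, and leave the brake drum, the rubber grip and the oil canister alone.

Things in the scene. Friction and masses are not known exactly. Their poses are not given: they have to be found in the camera images.
- stand: grey steel truing stand, fixed to the table, 14 mm thick foot; origin on the table under the wheel's axis. Its +x points from the axis to the fixed pointer, its z up. The pointer is a steel cone, level, at height 105 mm, whose tip points at the axis from 130 mm away, on a post 156 mm from the axis (highest point 113 mm). The spindle end in the hub's middle is the highest thing on the axis (120 mm)
- wheel_center (a point): point on the wheel's axis at the height of the spokes' top faces (90 mm above the table). The bare aluminium wheel lies flat: outer radius 127 mm, rim from 40 to 95 mm height, inside of the rim at radius 104 mm or more, hub radius 28 mm. Three spokes, 18 mm wide and 22 mm tall (68 to 90 mm height), run from hub to rim with open gaps between, clear down to the foot (14 mm height); the spokes stand 60, 180 and 300 degrees round from the valve
- valve_top (a point): top of the upright valve stem just inside the rim: black rubber with a brass cap, 16 mm thick (cap 13 mm), 103 mm from the axis, top 116 mm above the table
- valve: the same valve stem, origin at its foot (78 mm height); turns with the wheel; not to be touched
- index_mark (a point): where the top of the valve stem must come: on the line from the axis to the fixed pointer, 103 mm from the axis, 116 mm high
- wheel (a joint): wheel angle in rad, counter-clockwise seen from above; 0 (or any whole turn) when the valve is at the pointer. The wheel may turn either way, more than a full turn; it drags with about 0.12 N m and stays where it is left
- wheel_lift (a joint): how far the wheel has been lifted up its spindle, m; 0 when it rests as it should
- gauge_pivot (a point): on the upright pivot of the gauge arm, at the arm's mid height (96 mm above the table), 172 mm from the wheel's axis, outside the rim
- gauge_tip (a point): outer end of the gauge arm, 86 mm from the pivot, 96 mm above the table: a steel bar on edge, 8 mm thick, 22 mm tall (85 to 107 mm height), with a small brass roller (radius 7 mm) under its end
- gauge_arm (a joint): gauge arm angle in rad: 0 is home, roller at the rim, against the stop; grows (up to 1.4) as the arm swings outward, away from the wheel, clockwise seen from above. To bring it home push the side of the bar that faces away from the wheel, so that it turns counter-clockwise. It drags with about 0.08 N m and stays where it is left
- drum: loose brake drum, dark steel, 116 mm across, 36 mm tall, origin under its centre; leave alone
- grip: loose black rubber handlebar grip lying down, 110 mm long, 44 mm tall, origin under its middle; leave alone
- canister: loose grey oil canister with a screw cap, 75 x 110 mm, 188 mm tall, origin under its centre; leave alone

How it is judged:
By the outcome, as a careful person would: the job done as asked, in the order asked, and still so for the second after the job is handed in, with the robot touching nothing.
It also fails if it takes over 58 s, if anything falls off the work surface, if the arm or the gripper's body presses on something with over 40 N, if the wrist force passes 120 N, or if a joint passes its speed limit or range.

## Working session

There is one attempt and no reset: what is moved stays moved. The work goes in short steps, Python scripts to look and compute and a tool call to move; the robot and the scene stay as the last step left them, time stands still between calls to the robot, and variables do not carry over. Pictures are saved under pics/ and viewed, and the job is handed in when it is done.

Besides the shell and the picture viewer there is one more tool, called after ">>>" as name([rows], argument=value, ...), one row to a line, values as JSON. apply_moves: Moves the arm, as the interface text tells. Its arguments: {"type":"object","properties":{"increments":{"type":"array","items":{"type":"object","properties":{"grip":{"type":"number"},"linear":{"type":"array","items":{"type":"number"}},"turn":{"type":"array","items":{"type":"number"}}}}},"grip_force":{"type":"number"}},"required":["increments"]}

```bash
mkdir -p pics; ls; python3 - <<'E'
from cell import *
import cv2
for n in ("top","side"):
    im=read_camera(n); cv2.imwrite(f"pics/{n}0.png",im[:,:,::-1]); p=camera_params(n); print(n,p)
s=observe();print(s)
E
```

```text
pics
top {'camera_matrix': array([[494.83215517,   0.        , 288.78721416],
       [  0.        , 494.83215517, 218.88429973],
       [  0.        ,   0.        ,   1.        ]]), 'world_to_cam': array([[ 1.13664343e-02, -9.99925009e-01, -4.55860499e-03,
        -4.94096948e-04],
       [ 9.89555439e-01,  1.05931523e-02,  1.43763065e-01,
        -5.32497372e-01],
       [-1.43703994e-01, -6.14506580e-03,  9.89601637e-01,
        -1.53888538e+00],
       [ 0.00000000e+00,  0.00000000e+00,  0.00000000e+00,
         1.00000000e+00]])}
side {'camera_matrix': array([[436.38584352,   0.        , 270.61431497],
       [  0.        , 436.38584352, 201.20660284],
       [  0.        ,   0.        ,   1.        ]]), 'world_to_cam': array([[-0.9974317 , -0.07073605, -0.01124358,  0.55705637],
       [ 0.03964566, -0.67599603,  0.73583802, -0.08936586],
       [-0.05965089,  0.73350241,  0.67706425, -1.45131774],
       [ 0.        ,  0.        ,  0.        ,  1.        ]])}
{'time': 0.1, 'qpos': array([ 1.03900105e+00,  3.42633357e-01,  1.52487267e+00,  1.12742292e-05,
        1.27537175e+00, -1.45985569e-01]), 'qvel': array([ 1.09247261e-03, -1.07411502e-03,  5.61743854e-04,  2.42759687e-03,
       -1.83889687e-04,  5.98646790e-06]), 'joint_efforts': array([ 1.93437561e-03, -4.32002592e+01, -2.44695514e+01,  7.19484617e-02,
        5.27603785e-02, -8.29389865e-05]), 'tool_pos': array([0.19736183, 0.48613332, 0.22614171]), 'tool_rot': array([-3.14139504e+00,  1.26988585e-03,  1.18498346e+00]), 'contact_force': array([ 0.01049718, -0.08771189,  0.28029895]), 'torque': array([ 0.0060175 , -0.02876625, -0.00631054]), 'opening': 0.09162041770793368}
```

View pics/top0.png

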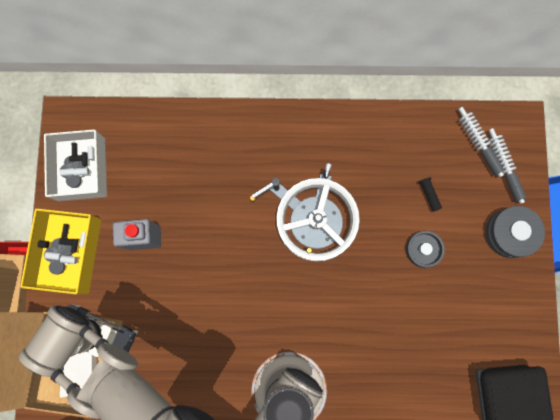

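View pics/side0.png

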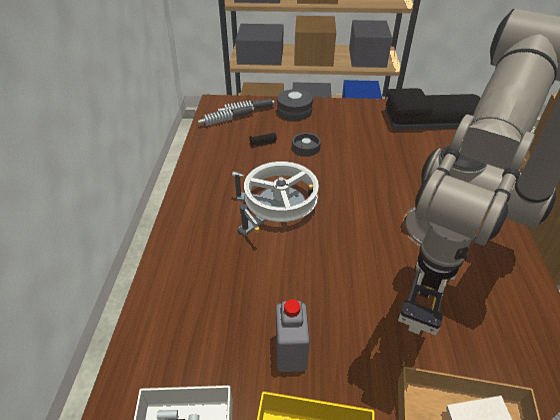

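The top view shows the wheel hub near (318,218), the brass valve cap near (309,250), the pointer near (327,168), the gauge pivot near (277,184) and the gauge roller end near (252,198). I'll zoom in and measure these.

```bash
cat > h.py <<'E'
import numpy as np, cv2
from cell import *
def ray(n,u,v):
    p=camera_params(n);K=p["camera_matrix"];M=p["world_to_cam"];R=M[:3,:3];t=M[:3,3]
    d=np.linalg.inv(K)@[u,v,1.]; d=np.array([d[0],-d[1],-d[2]])
    return -R.T@t, R.T@d
def onz(n,u,v,z):
    o,d=ray(n,u,v); return o+d*(z-o[2])/d[2]
def proj(n,P):
    p=camera_params(n);K=p["camera_matrix"];M=p["world_to_cam"];c=M[:3,:3]@np.array(P)+M[:3,3]
    q=K@[c[0],-c[1],-c[2]];return q[:2]/q[2]
def brass(n,im,roi):
    x0,y0,x1,y1=roi;h=cv2.cvtColor(im,cv2.COLOR_RGB2HSV)
    m=cv2.inRange(h,(18,110,90),(35,255,255));z=np.zeros_like(m);z[y0:y1,x0:x1]=m[y0:y1,x0:x1]
    k,l,s,c=cv2.connectedComponentsWithStats(z);return [(c[i].round(2),s[i,4]) for i in range(1,k)]
E
python3 - <<'E'
import cv2,numpy as np
from h import *
a=cv2.imread("pics/top0.png");b=cv2.imread("pics/side0.png")
cv2.imwrite("pics/top0z.png",cv2.resize(a[150:280,230:380],None,fx=4.6,fy=4.6,interpolation=cv2.INTER_CUBIC))
cv2.imwrite("pics/side0z.png",cv2.resize(b[150:250,220:340],None,fx=6,fy=6,interpolation=cv2.INTER_CUBIC))
print(brass("top",a[:,:,::-1].copy(),(230,150,380,280)),brass("side",b[:,:,::-1].copy(),(220,150,340,250)))
# rim fit top: white mask
h=cv2.cvtColor(a,cv2.COLOR_BGR2HSV);m=cv2.inRange(h,(0,0,190),(180,40,255));z=np.zeros_like(m);z[165:275,265:370]=m[165:275,265:370]
c,_=cv2.findContours(z,cv2.RETR_EXTERNAL,cv2.CHAIN_APPROX_NONE);c=max(c,key=cv2.contourArea)
e=cv2.fitEllipse(c);print(e);print(onz("top",*e[0],.095), e[1][0]/2/494*1.37)
E
```

```text
[(array([252. , 198.5]), np.int32(16)), (array([308.67, 249.88]), np.int32(24))] [(array([310.41, 186.12]), np.int32(17)), (array([256.48, 229.43]), np.int32(21))]
((316.76544189453125, 218.42449951171875), (80.65129852294922, 84.82891845703125), 129.32728576660156)
[ 0.52660943 -0.08089258  0.095     ] 0.11183429046198425
```

```bash
sleep 1
```

```text
(no output)
```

View pics/top0z.png

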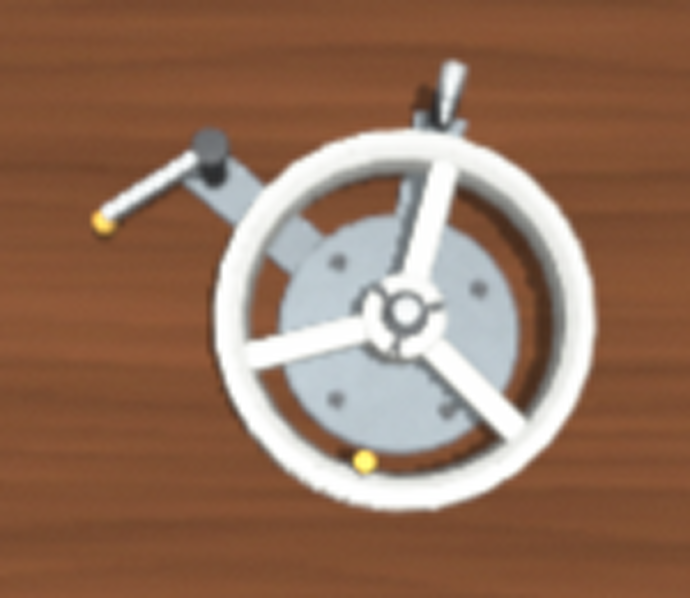

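View pics/side0z.png

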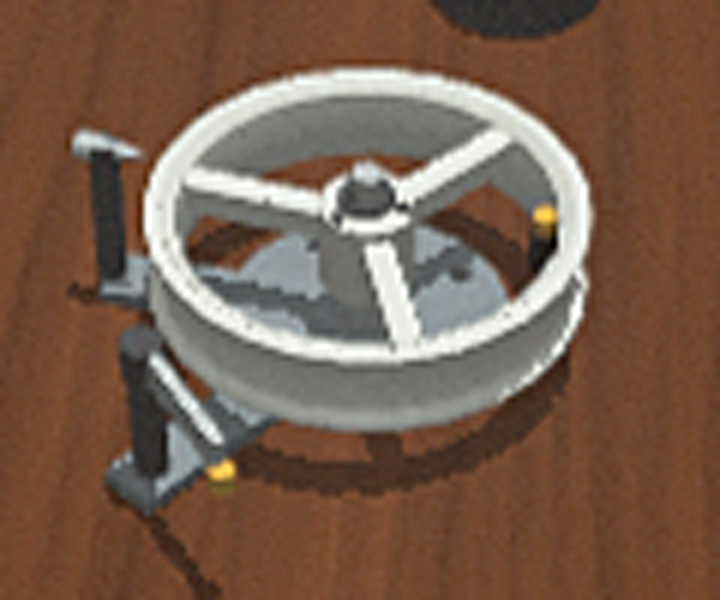

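```bash
python3 - <<'E'
from h import *
T=lambda x,y:(x/4.6+230-.4,y/4.6+150-.4)
S=lambda x,y:(x/6+220-.4,y/6+150-.4)
def both(nm,t,s,z):
    o1,d1=ray("top",*t);o2,d2=ray("side",*s)
    A=np.stack([d1,-d2],1);k=np.linalg.lstsq(A,o2-o1,rcond=None)[0];p,q=o1+k[0]*d1,o2+k[1]*d2
    print(nm,onz("top",*t,z).round(4),onz("side",*s,z).round(4),"tri",((p+q)/2).round(4),"gap",np.linalg.norm(p-q).round(4))
both("spindle",T(406,309),S(367,170),.12)
both("valve",(308.67,249.88),(310.41,186.12),.114)
both("ptrtip",T(443,121),S(140,155),.105)
both("ptrback",T(455,66),S(80,143),.105)
both("roller",(252,198.5),(256.48,229.43),.082)
both("pivot",T(209,143),S(137,340),.11)
both("tiptop",T(108,212),S(220,438),.107)
im=cv2.imread("pics/top0.png")
# rim outer/inner by radial edge: channel V-S on the top plane
h=cv2.cvtColor(im,cv2.COLOR_BGR2HSV);m=((h[...,1]<60)&(h[...,2]>185)).astype(np.uint8)
C=onz("top",*T(406,309),.12)
for it in range(3):
    pts=[]
    for a in np.radians(np.arange(0,360,4)):
        for r in np.arange(.14,.09,-.0007):
            u,v=proj("top",[C[0]+r*np.cos(a),C[1]+r*np.sin(a),.095])
            if m[int(round(v)),int(round(u))]: pts.append((C[0]+r*np.cos(a),C[1]+r*np.sin(a)));break
    P=np.array(pts);A=np.c_[2*P,np.ones(len(P))];x=np.linalg.lstsq(A,(P**2).sum(1),rcond=None)[0]
    res=np.abs(np.hypot(*(P-x[:2]).T)-np.median(np.hypot(*(P-x[:2]).T)));P=P[res<.004];A=np.c_[2*P,np.ones(len(P))];x=np.linalg.lstsq(A,(P**2).sum(1),rcond=None)[0]
    print("rim",x[:2].round(4),np.sqrt(x[2]+x[0]**2+x[1]**2).round(4),len(P)); C=np.array([x[0],x[1],.095])
E
```

```text
spindle [ 0.528  -0.0829  0.12  ] [ 0.5291 -0.0861  0.12  ] tri [ 0.5283 -0.0828  0.1226] gap 0.0013
valve [ 0.428  -0.0559  0.114 ] [ 0.4294 -0.0566  0.114 ] tri [ 0.4287 -0.056   0.1144] gap 0.0015
ptrtip [ 0.6582 -0.1082  0.105 ] [ 0.6606 -0.1103  0.105 ] tri [ 0.6591 -0.1081  0.1064] gap 0.0023
ptrback [ 0.6962 -0.1162  0.105 ] [ 0.6964 -0.1191  0.105 ] tri [ 0.6957 -0.1161  0.1075] gap 0.0002
roller [0.5892 0.1206 0.082 ] [0.5926 0.1203 0.082 ] tri [0.5909 0.1205 0.0818] gap 0.0034
pivot [0.6404 0.0486 0.11  ] [0.6431 0.0489 0.11  ] tri [0.6419 0.0486 0.1093] gap 0.0026
tiptop [0.5933 0.1154 0.107 ] [0.5929 0.1155 0.107 ] tri [0.5931 0.1154 0.107 ] gap 0.0004
rim [ 0.5266 -0.083 ] 0.1273 86Traceback (most recent call last):
  File "<stdin>", line 23, in <module>
  File "h.py", line 10, in proj
    p=camera_params(n);K=p["camera_matrix"];M=p["world_to_cam"];c=M[:3,:3]@np.array(P)+M[:3,3]
ValueError: time passes only in moves, steps and waits
```

The measurements agree with the given sizes:

| Item | Position | Check |
|---|---|---|
| Axis | (0.527, -0.083) | rim radius 127.3 mm |
| Valve | 164.7° | radius 102 mm |
| Pointer | about -11° | – |
| Gauge arm | about 126° | home is about 179° |

So the wheel must turn about -176°. I'll straddle the spoke at 104.7° without gripping it, at r = 72 mm, and push it clockwise with the trailing finger.

>>> apply_moves([
  {"grip": 0.33,"linear": [26,-42,0],"turn": [0,0,-0.75]},
  {"grip": 0.33,"linear": [52,-83,0],"turn": [0,0,-1.5]},
  {"grip": 0.33,"linear": [78,-125,0],"turn": [0,0,-2.2]},
  {"grip": 0.33,"linear": [104,-166,0],"turn": [0,0,-3]},
  {"grip": 0.33,"linear": [130,-208,0],"turn": [0,0,-3.7]},
  {"grip": 0.33,"linear": [156,-250,0],"turn": [0,0,-4.5]},
  {"grip": 0.33,"linear": [182,-291,0],"turn": [0,0,-5.2]},
  {"grip": 0.33,"linear": [207,-333,0],"turn": [0,0,-6]},
  {"grip": 0.33,"linear": [233,-374,0],"turn": [0,0,-6.7]},
  {"grip": 0.33,"linear": [259,-416,0],"turn": [0,0,-7.4]},
])

```text
time: 1.1
tool_pos: [0.4571, 0.0685, 0.2266]
tool_rot: [-3.141, 0.0, 0.407]
contact_force: [0.5, 0.3, 0.1]
opening: 0.0306
```

>>> apply_moves([
  {"grip": 0.33,"linear": [26,-42,0],"turn": [0,0,-0.75]},
  {"grip": 0.33,"linear": [52,-83,0],"turn": [0,0,-1.45]},
  {"grip": 0.33,"linear": [52,-83,-30],"turn": [0,0,-1.45]},
  {"grip": 0.33,"linear": [52,-83,-60],"turn": [0,0,-1.45]},
  {"grip": 0.33,"linear": [52,-83,-90],"turn": [0,0,-1.45]},
  {"grip": 0.33,"linear": [52,-83,-90],"turn": [0,0,-1.45]},
  {"grip": 0.33,"linear": [52,-83,-90],"turn": [0,0,-1.45]},
])

```text
time: 1.8
tool_pos: [0.5086, -0.0125, 0.137]
tool_rot: [-3.141, 0.001, 0.258]
contact_force: [0.0, 1.0, 0.8]
opening: 0.0307
```

```bash
python3 - <<'E'
from h import *
a=read_camera("top");b=read_camera("side")
z=lambda i,x,y:cv2.resize(i[y:y+130,x:x+150,::-1],None,fx=3.5,fy=3.5,interpolation=cv2.INTER_CUBIC)
a1=z(a,240,130);b1=z(b,210,120)
cv2.imwrite("pics/c1.png",cv2.resize(np.hstack([a1,b1]),None,fx=.76,fy=.76))
s=observe();print(s["time"],s["tool_pos"],s["tool_rot"],s["contact_force"],s["opening"],s["qpos"])
E
```

```text
1.9 [ 0.50957294 -0.01260242  0.13832176] [ 3.14045198e+00 -2.54282185e-03  2.58528940e-01] [ 0.38374431 -0.19541118  0.70386264] 0.030100333449977885 [-1.75198072e-01  4.04040879e-01  1.69648643e+00  3.89757669e-05
  1.03827860e+00 -4.33745304e-01]
```

View pics/c1.png

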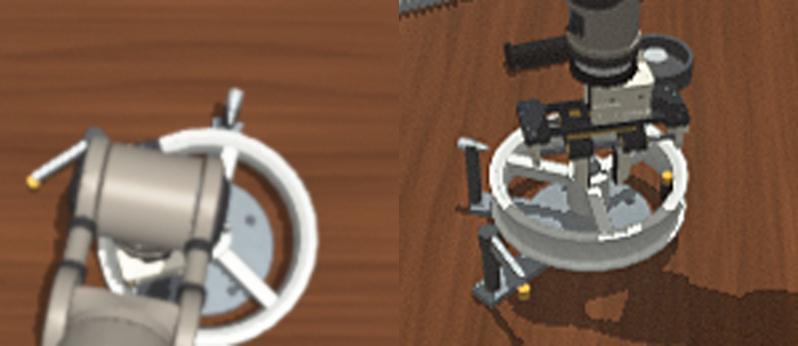

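The side view shows the two fingers, near (578,170) and (625,160), on either side of the spoke at (600,200). I'll descend slowly while watching the force.

>>> apply_moves([
  {"grip": 0.33,"linear": [0,0,-10],"turn": [0,0,0]},
  {"grip": 0.33,"linear": [0,0,-20],"turn": [0,0,0]},
  {"grip": 0.33,"linear": [0,0,-30],"turn": [0,0,0]},
  {"grip": 0.33,"linear": [0,0,-38],"turn": [0,0,0]},
  {"grip": 0.33,"linear": [0,0,-43],"turn": [0,0,0]},
  {"grip": 0.33,"linear": [0,0,-46],"turn": [0,0,0]},
  {"grip": 0.33,"linear": [0,0,-49],"turn": [0,0,0]},
  {"grip": 0.33,"linear": [0,0,-51],"turn": [0,0,0]},
])

```text
time: 2.7
tool_pos: [0.5086, -0.0126, 0.0856]
tool_rot: [3.142, -0.0, 0.258]
contact_force: [-0.5, 0.7, 0.8]
opening: 0.0304
```

>>> apply_moves([
  {"grip": 0.33,"linear": [0,0,-8],"turn": [0,0,0]},
  {"grip": 0.33,"linear": [0,0,-15],"turn": [0,0,0]},
  {"grip": 0.33,"linear": [0,0,-15],"turn": [0,0,0]},
])

```text
time: 3.0
tool_pos: [0.5078, -0.0124, 0.0696]
tool_rot: [-3.141, 0.002, 0.258]
contact_force: [0.6, 0.7, 0.0]
opening: 0.0303
```

```bash
python3 - <<'E'
import numpy as np
C=np.array([.527,-.083]);P=np.array([.5088,-.0126]);d=P-C
print(np.hypot(*d),np.degrees(np.arctan2(d[1],d[0])))
th=0
for call in range(3):
    s0=th
    f=lambda t:C+np.array([[np.cos(t),-np.sin(t)],[np.sin(t),np.cos(t)]])@d
    print([ [*(1000*(f(np.radians(-(s0+5.5*k)))-f(np.radians(-s0)))).round(0),round(-5.5*k/6,2)] for k in range(1,11)])
    th+=55
E
```

```text
0.0727145102438296 104.49490568769006
[[np.float64(7.0), np.float64(1.0), -0.92], [np.float64(14.0), np.float64(2.0), -1.83], [np.float64(21.0), np.float64(2.0), -2.75], [np.float64(28.0), np.float64(2.0), -3.67], [np.float64(35.0), np.float64(0.0), -4.58], [np.float64(41.0), np.float64(-1.0), -5.5], [np.float64(48.0), np.float64(-4.0), -6.42], [np.float64(54.0), np.float64(-7.0), -7.33], [np.float64(60.0), np.float64(-11.0), -8.25], [np.float64(65.0), np.float64(-15.0), -9.17]]
[[np.float64(5.0), np.float64(-5.0), -0.92], [np.float64(10.0), np.float64(-10.0), -1.83], [np.float64(14.0), np.float64(-16.0), -2.75], [np.float64(17.0), np.float64(-22.0), -3.67], [np.float64(20.0), np.float64(-28.0), -4.58], [np.float64(22.0), np.float64(-35.0), -5.5], [np.float64(24.0), np.float64(-41.0), -6.42], [np.float64(25.0), np.float64(-48.0), -7.33], [np.float64(25.0), np.float64(-55.0), -8.25], [np.float64(25.0), np.float64(-62.0), -9.17]]
[[np.float64(-1.0), np.float64(-7.0), -0.92], [np.float64(-3.0), np.float64(-14.0), -1.83], [np.float64(-5.0), np.float64(-20.0), -2.75], [np.float64(-8.0), np.float64(-27.0), -3.67], [np.float64(-11.0), np.float64(-33.0), -4.58], [np.float64(-15.0), np.float64(-38.0), -5.5], [np.float64(-20.0), np.float64(-44.0), -6.42], [np.float64(-25.0), np.float64(-48.0), -7.33], [np.float64(-31.0), np.float64(-53.0), -8.25], [np.float64(-37.0), np.float64(-56.0), -9.17]]
```

>>> apply_moves([
  {"grip": 0.33,"linear": [7,1,0],"turn": [0,0,-0.92]},
  {"grip": 0.33,"linear": [14,2,0],"turn": [0,0,-1.83]},
  {"grip": 0.33,"linear": [21,2,0],"turn": [0,0,-2.75]},
  {"grip": 0.33,"linear": [28,2,0],"turn": [0,0,-3.67]},
  {"grip": 0.33,"linear": [35,0,0],"turn": [0,0,-4.58]},
  {"grip": 0.33,"linear": [41,-1,0],"turn": [0,0,-5.5]},
  {"grip": 0.33,"linear": [48,-4,0],"turn": [0,0,-6.42]},
  {"grip": 0.33,"linear": [54,-7,0],"turn": [0,0,-7.33]},
  {"grip": 0.33,"linear": [60,-11,0],"turn": [0,0,-8.25]},
  {"grip": 0.33,"linear": [65,-15,0],"turn": [0,0,-9.17]},
])

```text
time: 4.0
tool_pos: [0.5734, -0.0271, 0.0705]
tool_rot: [3.142, 0.001, -0.706]
contact_force: [-1.6, 2.3, 0.2]
opening: 0.0306
```

```bash
python3 - <<'E'
from h import *
a=read_camera("top");b=read_camera("side")
z=lambda i,x,y:cv2.resize(i[y:y+130,x:x+150,::-1],None,fx=3.5,fy=3.5,interpolation=cv2.INTER_CUBIC)
cv2.imwrite("pics/c2.png",cv2.resize(np.hstack([z(a,240,130),z(b,210,120)]),None,fx=.76,fy=.76))
s=observe();print(s["time"],s["tool_pos"],s["tool_rot"],s["contact_force"])
E
```

```text
4.1 [ 0.57399967 -0.02785649  0.07060013] [-3.14148086e+00 -3.91123298e-04 -7.03152988e-01] [-1.40429241e-04 -6.37570327e-02  8.87306409e-01]
```

View pics/c2.png

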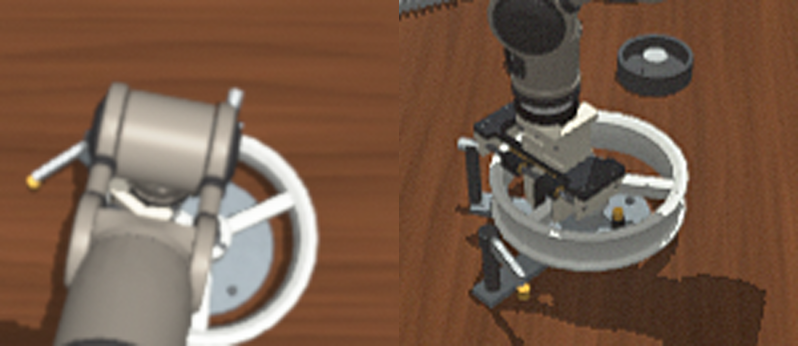

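The wheel is turning with low forces and the valve has moved to about (617,215) in the side view. I'll continue.

>>> apply_moves([
  {"grip": 0.33,"linear": [5,-5,0],"turn": [0,0,-0.92]},
  {"grip": 0.33,"linear": [10,-10,0],"turn": [0,0,-1.83]},
  {"grip": 0.33,"linear": [14,-16,0],"turn": [0,0,-2.75]},
  {"grip": 0.33,"linear": [17,-22,0],"turn": [0,0,-3.67]},
  {"grip": 0.33,"linear": [20,-28,0],"turn": [0,0,-4.58]},
  {"grip": 0.33,"linear": [22,-35,0],"turn": [0,0,-5.5]},
  {"grip": 0.33,"linear": [24,-41,0],"turn": [0,0,-6.42]},
  {"grip": 0.33,"linear": [25,-48,0],"turn": [0,0,-7.33]},
  {"grip": 0.33,"linear": [25,-55,0],"turn": [0,0,-8.25]},
  {"grip": 0.33,"linear": [25,-62,0],"turn": [0,0,-9.17]},
])

```text
time: 5.1
tool_pos: [0.5984, -0.0892, 0.0706]
tool_rot: [3.141, 0.001, -1.663]
contact_force: [0.1, 2.1, -0.6]
opening: 0.0301
```

>>> apply_moves([
  {"grip": 0.33,"linear": [-1,-7,0],"turn": [0,0,-0.92]},
  {"grip": 0.33,"linear": [-3,-14,0],"turn": [0,0,-1.83]},
  {"grip": 0.33,"linear": [-5,-20,0],"turn": [0,0,-2.75]},
  {"grip": 0.33,"linear": [-8,-27,0],"turn": [0,0,-3.67]},
  {"grip": 0.33,"linear": [-11,-33,0],"turn": [0,0,-4.58]},
  {"grip": 0.33,"linear": [-15,-38,0],"turn": [0,0,-5.5]},
  {"grip": 0.33,"linear": [-20,-44,0],"turn": [0,0,-6.42]},
  {"grip": 0.33,"linear": [-25,-48,0],"turn": [0,0,-7.33]},
  {"grip": 0.33,"linear": [-31,-53,0],"turn": [0,0,-8.25]},
  {"grip": 0.33,"linear": [-31,-53,0],"turn": [0,0,-8.25]},
])

```text
time: 6.1
tool_pos: [0.5668, -0.1428, 0.0707]
tool_rot: [3.141, -0.001, -2.525]
contact_force: [0.1, 0.1, -0.3]
opening: 0.0305
```

```bash
python3 - <<'E'
from h import *
a=read_camera("top");b=read_camera("side")
z=lambda i,x,y:cv2.resize(i[y:y+130,x:x+150,::-1],None,fx=3.5,fy=3.5,interpolation=cv2.INTER_CUBIC)
cv2.imwrite("pics/c3.png",cv2.resize(np.hstack([z(a,240,130),z(b,210,120)]),None,fx=.76,fy=.76))
s=observe();print(s["time"],s["tool_pos"],s["tool_rot"],s["contact_force"])
for n,i,r in (("top",a,(265,160,370,275)),("side",b,(220,150,340,226))):
    for c,k in brass(n,i,r): p=onz(n,*c,.114);print(n,c,k,p.round(4),np.degrees(np.arctan2(p[1]+.083,p[0]-.527)),np.hypot(p[1]+.083,p[0]-.527))
E
```

```text
6.2 [ 0.56759342 -0.14253885  0.07087602] [-3.14134898e+00  5.04554151e-07 -2.52247654e+00] [-0.09626528 -0.12519629 -0.10864664]
top [352.   209.25] 4 [ 0.5532 -0.1869  0.114 ] -75.87252486261386 0.10716415578502811
side [281. 157.] 1 [ 0.5349 -0.2106  0.114 ] -86.45438373795552 0.12783084770024009
side [276. 159.] 1 [ 0.552  -0.1978  0.114 ] -77.7016819416115 0.11750357760860312
side [264.4 163.4] 5 [ 0.5912 -0.1701  0.114 ] -53.60463998734585 0.10814496740494035
side [268.5 162. ] 2 [ 0.5774 -0.1789  0.114 ] -62.28729856317988 0.10831800687607278
side [262.5 167. ] 2 [ 0.5961 -0.1493  0.114 ] -43.812393897148596 0.09577994524177806
side [250.07 180.86] 14 [ 0.6315 -0.0721  0.114 ] 5.959224521029431 0.10501851280341236
```

View pics/c3.png

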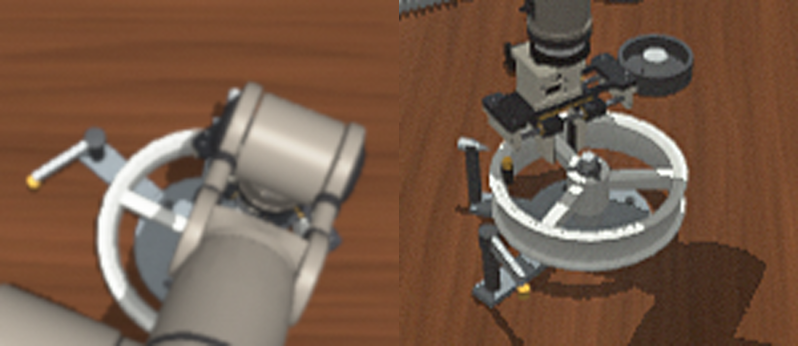

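The valve is now at about +6° in the side view, near (250,181), so about 17° remain. I'll push the next part more slowly.

>>> apply_moves([
  {"grip": 0.33,"linear": [-3,-2,0],"turn": [0,0,-0.5]},
  {"grip": 0.33,"linear": [-6,-4,0],"turn": [0,0,-1]},
  {"grip": 0.33,"linear": [-9,-5.5,0],"turn": [0,0,-1.4]},
  {"grip": 0.33,"linear": [-12,-7,0],"turn": [0,0,-1.8]},
  {"grip": 0.33,"linear": [-14,-8,0],"turn": [0,0,-2.1]},
  {"grip": 0.33,"linear": [-16,-8.5,0],"turn": [0,0,-2.35]},
  {"grip": 0.33,"linear": [-17,-9,0],"turn": [0,0,-2.5]},
  {"grip": 0.33,"linear": [-18,-9,0],"turn": [0,0,-2.6]},
  {"grip": 0.33,"linear": [-18,-9,0],"turn": [0,0,-2.6]},
])

```text
time: 7.1
tool_pos: [0.5496, -0.1517, 0.0708]
tool_rot: [-3.141, 0.0, -2.798]
contact_force: [0.8, 0.8, 0.0]
opening: 0.0303
```

```bash
python3 - <<'E'
from h import *
a=read_camera("top");b=read_camera("side")
z=lambda i,x,y,w,h,f:cv2.resize(i[y:y+h,x:x+w,::-1],None,fx=f,fy=f,interpolation=cv2.INTER_CUBIC)
cv2.imwrite("pics/c4.png",np.hstack([z(a,240,130,150,130,2.6),z(b,225,145,65,56,6.036)[:338,:400]]))
s=observe();print(s["time"],s["tool_pos"],s["tool_rot"],s["contact_force"])
for n,i,r in (("top",a,(290,160,340,200)),("side",b,(220,150,256,226))):
    for c,k in brass(n,i,r): p=onz(n,*c,.114);print(n,c,k,p.round(4),np.degrees(np.arctan2(p[1]+.083,p[0]-.527)),np.hypot(p[1]+.083,p[0]-.527))
E
```

```text
7.2 [ 0.54965582 -0.15167243  0.07080882] [-3.14134247e+00  4.10417681e-05 -2.79811821e+00] [0.89298951 0.41390204 0.57855448]
side [251.  176.5] 12 [ 0.6307 -0.0952  0.114 ] -6.710270611677296 0.10443740459654004
```

View pics/c4.png

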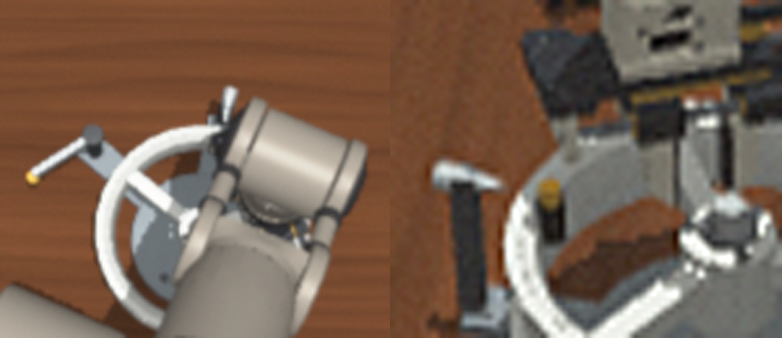

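About 4.5° remain, and the finger is in contact. I'll move on by 4.3°, back off, lift clear and measure in the open.

>>> apply_moves([
  {"grip": 0.33,"linear": [-1,-0.2,0],"turn": [0,0,-0.14]},
  {"grip": 0.33,"linear": [-2,-0.5,0],"turn": [0,0,-0.28]},
  {"grip": 0.33,"linear": [-3,-0.7,0],"turn": [0,0,-0.42]},
  {"grip": 0.33,"linear": [-4,-1,0],"turn": [0,0,-0.56]},
  {"grip": 0.33,"linear": [-5,-1.2,0],"turn": [0,0,-0.7]},
  {"grip": 0.33,"linear": [-5,-1.2,0],"turn": [0,0,-0.7]},
  {"grip": 0.33,"linear": [-3,-0.7,0],"turn": [0,0,-0.7]},
  {"grip": 0.33,"linear": [-1.5,-0.5,0],"turn": [0,0,-0.7]},
  {"grip": 0.33,"linear": [-1.5,-0.5,0],"turn": [0,0,-0.7]},
])

```text
time: 8.1
tool_pos: [0.5481, -0.152, 0.0706]
tool_rot: [3.141, -0.0, -2.872]
contact_force: [0.4, -1.3, 0.2]
opening: 0.0302
```

```bash
python3 - <<'E'
from h import *
b=read_camera("side")
s=observe();print(s["time"],s["tool_pos"],s["tool_rot"],s["contact_force"])
for n,i,r in (("side",b,(220,150,256,226)),):
    for c,k in brass(n,i,r): p=onz(n,*c,.114);print(n,c,k,p.round(4),np.degrees(np.arctan2(p[1]+.083,p[0]-.527)),np.hypot(p[1]+.083,p[0]-.527))
E
```

```text
8.15 [ 0.54792625 -0.15196297  0.07055824] [ 3.14125304e+00 -5.97019006e-04 -2.87164367e+00] [ 0.0327041  -0.87317844  0.29410721]
side [251.77 175.08] 13 [ 0.6289 -0.1029  0.114 ] -11.07032714237101 0.1038220261313978
```

The valve is at -11.1°, and the pointer averages about -11.2°. I'll lift straight out and move clear towards +y.

>>> apply_moves([
  {"grip": 0.33,"linear": [0,0,-0.0],"turn": [0,0,0]},
  {"grip": 0.33,"linear": [0,0,10],"turn": [0,0,0]},
  {"grip": 0.33,"linear": [0,0,20],"turn": [0,0,0]},
  {"grip": 0.33,"linear": [0,0,40],"turn": [0,0,0]},
  {"grip": 0.33,"linear": [0,0,70],"turn": [0,0,0]},
  {"grip": 0.33,"linear": [0,0,110],"turn": [0,0,0]},
  {"grip": 0.1,"linear": [10,40,120],"turn": [0,0,0.7]},
  {"grip": 0,"linear": [20,85,120],"turn": [0,0,1.4]},
  {"grip": 0,"linear": [30,130,120],"turn": [0,0,2.1]},
  {"grip": 0,"linear": [40,175,120],"turn": [0,0,2.7]},
])

```text
time: 9.15
tool_pos: [0.5884, 0.0245, 0.1923]
tool_rot: [-3.14, 0.001, -2.587]
contact_force: [-0.1, -0.5, -0.3]
opening: 0.0034
```

>>> apply_moves([
  {"grip": 0,"linear": [10,45,0],"turn": [0,0,0.7]},
  {"grip": 0,"linear": [20,90,0],"turn": [0,0,0.7]},
  {"grip": 0,"linear": [30,135,0],"turn": [0,0,0.7]},
  {"grip": 0,"linear": [40,180,0],"turn": [0,0,0.7]},
  {"grip": 0,"linear": [40,220,0],"turn": [0,0,0.7]},
  {"grip": 0,"linear": [40,220,0],"turn": [0,0,0.7]},
])

```text
time: 9.75
tool_pos: [0.6272, 0.2484, 0.1914]
tool_rot: [3.14, 0.002, -2.51]
contact_force: [-0.1, -0.9, -0.8]
opening: 0.0004
```

```bash
python3 - <<'E'
from h import *
a=read_camera("top");b=read_camera("side")
z=lambda i,x,y,w,h,f:cv2.resize(i[y:y+h,x:x+w,::-1],None,fx=f,fy=f,interpolation=cv2.INTER_CUBIC)
cv2.imwrite("pics/t5.png",z(a,240,145,130,100,6));cv2.imwrite("pics/s5.png",z(b,225,150,100,75,8))
s=observe();print(s["time"],s["tool_pos"],s["tool_rot"],s["contact_force"])
for n,i,r in (("top",a,(290,160,340,200)),("side",b,(220,150,256,226))):
    for c,k in brass(n,i,r): p=onz(n,*c,.114);print(n,c,k,p.round(4),np.degrees(np.arctan2(p[1]+.083,p[0]-.527)),np.hypot(p[1]+.083,p[0]-.527))
E
```

```text
9.85 [0.6277804  0.24373238 0.1913521 ] [-3.14104297e+00  1.98816465e-04 -2.51373171e+00] [0.15547259 0.86529824 0.05088104]
top [325.  185.5] 16 [ 0.626  -0.1048  0.114 ] -12.422065688695534 0.10136666262868575
side [251.77 175.08] 13 [ 0.6289 -0.1029  0.114 ] -11.07032714237101 0.1038220261313978
side [247. 211.] 1 [0.6256 0.0736 0.114 ] 57.80534922756268 0.18511141869557599
side [238.  215.2] 5 [0.6513 0.0938 0.114 ] 54.90547529100483 0.21614283139770205
side [231.  218.2] 5 [0.671  0.1081 0.114 ] 53.002404041093435 0.23932714095167976
side [241.67 217.33] 3 [0.6389 0.1024 0.114 ] 58.90230733274523 0.21656452087384406
side [230.17 222.83] 6 [0.6708 0.128  0.114 ] 55.72546878704581 0.25535182570288545
```

View pics/t5.png

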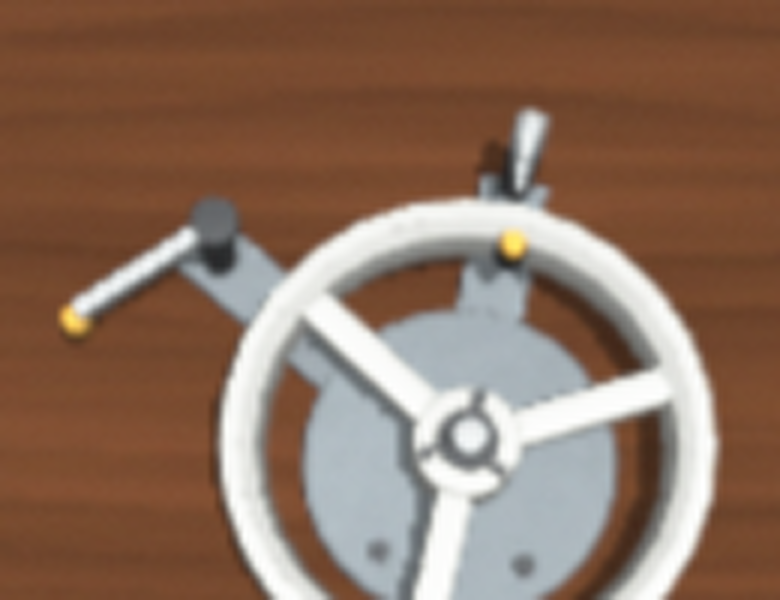

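View pics/s5.png

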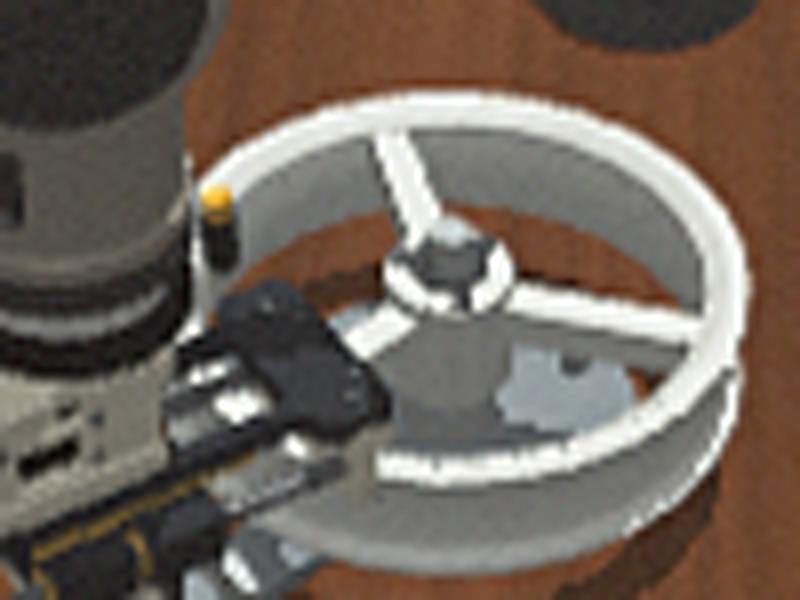

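The top view is now clear: valve cap at (325,185.5), pointer tip near (326.8,177), spindle near (317.8,217.5). I'll refine the angles from it.

```bash
python3 - <<'E'
from h import *
a=cv2.imread("pics/t5.png")
U=lambda x,y:((x+.5)/6-.5+240,(y+.5)/6-.5+145)
C1=onz("top",*U(469,437),.12);print("spindle",C1.round(4))
h=cv2.cvtColor(a,cv2.COLOR_BGR2HSV)
ang=lambda p,C:round(np.degrees(np.arctan2(p[1]-C[1],p[0]-C[0])),2)
# brass cap, weighted centroid in upsampled image
m=cv2.inRange(h,(18,110,110),(38,255,255));m[:, :400]=0;m[300:]=0
M=cv2.moments(m,True);v=(M['m10']/M['m00'],M['m01']/M['m00']);print("valve px",v)
# pointer cone : bright low-sat above row 195
m2=((h[...,1]<70)&(h[...,2]>125)).astype(np.uint8);m2[:,:500]=0;m2[:,570:]=0;m2[182:]=0;m2[:95]=0
ys,xs=np.nonzero(m2);k=np.polyfit(ys,xs,1);print("cone",ys.min(),ys.max(),k)
pts={y:(np.polyval(k,y),y) for y in (115,150,185)}
# rim inner/outer extents fit: cached transforms
h2=((h[...,1]<60)&(h[...,2]>185)).astype(np.uint8)
for C in (C1,np.array([.527,-.083,0]),np.array([.5266,-.083,0])):
    print(C[:2].round(4),"valve",ang(onz("top",*U(*v),.114),C),"ptr",[ang(onz("top",*U(*p),.105),C) for p in pts.values()])
print([onz("top",*U(*p),.105).round(4) for p in pts.values()])
# opposite spoke centreline: rows 505-590
for y in (515,540,565,590):
    xs=np.nonzero(h2[y,400:490])[0]+400; p=onz("top",*U(xs.mean(),y),.09);print("spoke",y,xs.min(),xs.max(),ang(p,C1)+180,ang(p,np.array([.527,-.083]))+180)
E
```

```text
spindle [ 0.526  -0.0826  0.12  ]
valve px (512.5578747628083, 246.1897533206831)
cone 108 181 [-1.79346717e-01  5.53138690e+02]
[ 0.526  -0.0826] valve -12.6 ptr [np.float64(-10.97), np.float64(-11.1), np.float64(-11.27)]
[ 0.527 -0.083] valve -12.48 ptr [np.float64(-10.89), np.float64(-11.02), np.float64(-11.17)]
[ 0.5266 -0.083 ] valve -12.43 ptr [np.float64(-10.87), np.float64(-10.99), np.float64(-11.14)]
[array([ 0.6969, -0.1157,  0.105 ]), array([ 0.6783, -0.1125,  0.105 ]), array([ 0.6598, -0.1092,  0.105 ])]
spoke 515 400 489 348.73 348.4
spoke 540 400 489 352.6 352.27
spoke 565 422 489 355.27 354.96000000000004
spoke 590 415 489 354.75 354.5
```

The views disagree by about 1–2°: top gives the valve 1.4° past, side gives it 0.7° short. I'll check with the spokes' centrelines, which have longer baselines, in the top view.

```bash
python3 - <<'E'
from h import *
P=camera_params("top")
def proj2(X):
    K=P["camera_matrix"];M=P["world_to_cam"];c=X@M[:3,:3].T+M[:3,3];return K[0,0]*c[:,0]/-c[:,2]+K[0,2],K[1,2]+K[1,1]*-c[:,1]/-c[:,2]
im=cv2.imread("pics/t5.png").astype(np.float32)
for nm,im,f,ox,oy in (("now",im,6,240,145),):
  for C in ([.527,-.083],[.526,-.0826]):
    for k,lab in ((60,"v+60"),(-60,"v-60")):
        out=[]
        for r in np.arange(.045,.095,.006):
            t=np.radians(np.arange(-12+k-13,-12+k+13,.25))
            X=np.c_[C[0]+r*np.cos(t),C[1]+r*np.sin(t),np.full(len(t),.09)]
            u,v=proj2(X);u=((u-ox+.5)*f-.5).astype(np.float32);v=((v-oy+.5)*f-.5).astype(np.float32)
            s=cv2.remap(im,u[None],v[None],cv2.INTER_LINEAR)[0].min(1)
            w=s>200
            # longest central run
            idx=np.nonzero(w)[0]
            if len(idx)>5: out.append((round(np.degrees(t[idx]).mean()-k,2),round(np.ptp(np.degrees(t[idx]))*np.pi/180*r*1000,1)))
        print(C,lab,out)
E
```

```text
[0.527, -0.083] v+60 [(np.float64(-13.25), np.float64(17.7)), (np.float64(-13.12), np.float64(17.1)), (np.float64(-13.0), np.float64(16.9)), (np.float64(-13.0), np.float64(17.6)), (np.float64(-13.0), np.float64(17.5)), (np.float64(-12.62), np.float64(16.7)), (np.float64(-12.38), np.float64(15.9)), (np.float64(-12.5), np.float64(15.9)), (np.float64(-12.38), np.float64(15.0))]
[0.527, -0.083] v-60 [(np.float64(-12.25), np.float64(18.1)), (np.float64(-12.0), np.float64(18.2)), (np.float64(-12.0), np.float64(17.4)), (np.float64(-12.12), np.float64(17.9)), (np.float64(-12.62), np.float64(16.6)), (np.float64(-12.38), np.float64(16.7)), (np.float64(-12.5), np.float64(16.3)), (np.float64(-12.38), np.float64(16.3)), (np.float64(-12.62), np.float64(15.8))]
[0.526, -0.0826] v+60 [(np.float64(-14.12), np.float64(17.1)), (np.float64(-14.25), np.float64(17.4)), (np.float64(-14.0), np.float64(16.9)), (np.float64(-13.88), np.float64(17.3)), (np.float64(-13.75), np.float64(17.5)), (np.float64(-13.38), np.float64(16.7)), (np.float64(-13.12), np.float64(15.9)), (np.float64(-13.0), np.float64(15.9)), (np.float64(-13.0), np.float64(15.4))]
[0.526, -0.0826] v-60 [(np.float64(-11.0), np.float64(18.1)), (np.float64(-11.25), np.float64(17.8)), (np.float64(-11.25), np.float64(17.4)), (np.float64(-11.25), np.float64(17.6)), (np.float64(-11.75), np.float64(16.9)), (np.float64(-11.62), np.float64(16.7)), (np.float64(-12.0), np.float64(16.3)), (np.float64(-11.88), np.float64(16.3)), (np.float64(-12.12), np.float64(15.8))]
```

The spokes and the cap both put the valve at -12.4° in the top view, against the pointer at -11.05°. That is about 1.35° too far. The side view is less reliable here, because 2 mm of height error shifts its angle by about 1°. I'll correct by nudging the spoke at 47.6° counter-clockwise with the closed fingertip.

>>> apply_moves([
  {"grip": 0,"linear": [-5,-41,0],"turn": [0,0,0.4]},
  {"grip": 0,"linear": [-10,-82,0],"turn": [0,0,0.8]},
  {"grip": 0,"linear": [-15,-123,0],"turn": [0,0,1.2]},
  {"grip": 0,"linear": [-20,-165,0],"turn": [0,0,1.5]},
  {"grip": 0,"linear": [-25,-207,0],"turn": [0,0,1.9]},
  {"grip": 0,"linear": [-30,-250,0],"turn": [0,0,1.93]},
  {"grip": 0,"linear": [-34,-280,0],"turn": [0,0,1.93]},
  {"grip": 0,"linear": [-34,-289,-20],"turn": [0,0,1.93]},
  {"grip": 0,"linear": [-34,-289,-50],"turn": [0,0,1.93]},
  {"grip": 0,"linear": [-34,-289,-75],"turn": [0,0,1.93]},
])

```text
time: 10.85
tool_pos: [0.5933, -0.0487, 0.1156]
tool_rot: [-3.141, -0.0, -2.317]
contact_force: [-0.3, 0.3, 0.1]
opening: 0.0007
```

```bash
python3 - <<'E'
from h import *
b=read_camera("side")
z=lambda i,x,y,w,h,f:cv2.resize(i[y:y+h,x:x+w,::-1],None,fx=f,fy=f,interpolation=cv2.INTER_CUBIC)
cv2.imwrite("pics/s6.png",z(b,225,140,100,75,8))
s=observe();print(s["time"],s["tool_pos"],s["tool_rot"],s["contact_force"])
E
```

```text
10.9 [ 0.59094647 -0.04781683  0.1112473 ] [ 3.13603827 -0.00382212 -2.31672178] [-1.26829603  0.20366856 -2.67990809]
```

View pics/s6.png

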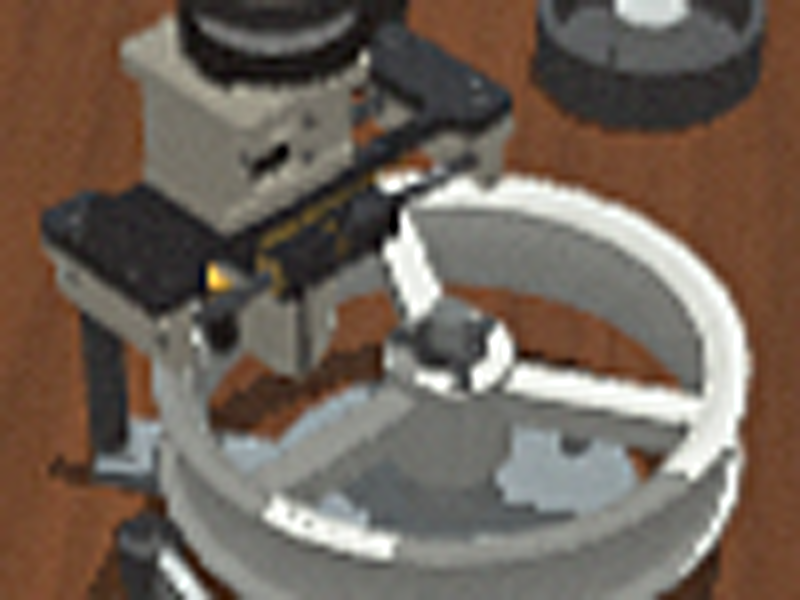

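The closed finger is at (290,340), on the valve side of the spoke that runs from (410,390) to (280,490), with room to spare. I'll descend.

>>> apply_moves([
  {"grip": 0,"linear": [0,0,-10],"turn": [0,0,0]},
  {"grip": 0,"linear": [0,0,-20],"turn": [0,0,0]},
  {"grip": 0,"linear": [0,0,-30],"turn": [0,0,0]},
  {"grip": 0,"linear": [0,0,-38],"turn": [0,0,0]},
  {"grip": 0,"linear": [0,0,-44],"turn": [0,0,0]},
  {"grip": 0,"linear": [0,0,-44],"turn": [0,0,0]},
])

```text
time: 11.5
tool_pos: [0.5936, -0.0459, 0.0709]
tool_rot: [3.14, -0.001, -2.313]
contact_force: [0.0, 0.2, 1.2]
opening: 0.0004
```

>>> apply_moves([
  {"grip": 0,"linear": [-1.5,1.4,0],"turn": [0,0,0]},
  {"grip": 0,"linear": [-3,2.7,0],"turn": [0,0,0]},
  {"grip": 0,"linear": [-4,3.6,0],"turn": [0,0,0]},
  {"grip": 0,"linear": [-4.5,4.2,0],"turn": [0,0,0]},
  {"grip": 0,"linear": [-5.1,4.6,0],"turn": [0,0,0]},
  {"grip": 0,"linear": [-5.5,5,0],"turn": [0,0,0]},
  {"grip": 0,"linear": [-5.5,5,0],"turn": [0,0,0]},
])

```text
time: 12.2
tool_pos: [0.5889, -0.041, 0.0721]
tool_rot: [-3.141, 0.001, -2.314]
contact_force: [1.8, -0.5, 2.0]
opening: 0.0005
```

```bash
python3 - <<'E'
from h import *
b=read_camera("side")
s=observe();print(s["time"],s["tool_pos"],s["contact_force"])
print(brass("side",b,(240,160,258,190)))
E
```

```text
12.25 [ 0.5888261  -0.04101605  0.07198697] [ 2.46002962 -0.63582214  0.88218363]
[]
```

The finger is in contact at about 2.2 N. I'll back off, lift and look from above.

>>> apply_moves([
  {"grip": 0,"linear": [3,-2.7,0],"turn": [0,0,0]},
  {"grip": 0,"linear": [5,-4.5,0],"turn": [0,0,0]},
  {"grip": 0,"linear": [5,-4.5,20],"turn": [0,0,0]},
  {"grip": 0,"linear": [5,-4.5,50],"turn": [0,0,0]},
  {"grip": 0,"linear": [5,-4.5,90],"turn": [0,0,0]},
  {"grip": 0,"linear": [8,20,110],"turn": [0,0,0]},
  {"grip": 0,"linear": [15,65,115],"turn": [0,0,0]},
  {"grip": 0,"linear": [25,110,115],"turn": [0,0,0]},
  {"grip": 0,"linear": [35,155,115],"turn": [0,0,0]},
  {"grip": 0,"linear": [40,200,115],"turn": [0,0,0]},
])

```text
time: 13.25
tool_pos: [0.6286, 0.1604, 0.1864]
tool_rot: [3.141, -0.001, -2.314]
contact_force: [0.7, 0.3, 1.3]
opening: 0.0006
```

>>> apply_moves([
  {"grip": 0,"linear": [0,45,0],"turn": [0,0,-0.5]},
  {"grip": 0,"linear": [0,85,0],"turn": [0,0,-1]},
  {"grip": 0,"linear": [0,85,0],"turn": [0,0,-1.9]},
])

```text
time: 13.55
tool_pos: [0.6272, 0.2493, 0.1857]
tool_rot: [3.139, -0.001, -2.51]
contact_force: [0.1, -0.6, 0.8]
opening: 0.0006
```

```bash
cat > meas.py <<'E'
from h import *
import sys
a=read_camera("top");z=lambda i,x,y,w,h,f:cv2.resize(i[y:y+h,x:x+w,::-1],None,fx=f,fy=f,interpolation=cv2.INTER_CUBIC)
big=z(a,240,145,130,100,6);cv2.imwrite(sys.argv[1],big)
P=camera_params("top")
def proj2(X):
    K=P["camera_matrix"];M=P["world_to_cam"];c=X@M[:3,:3].T+M[:3,3];return K[0,0]*c[:,0]/-c[:,2]+K[0,2],K[1,2]+K[1,1]*-c[:,1]/-c[:,2]
C=[.527,-.083]
h=cv2.cvtColor(big,cv2.COLOR_BGR2HSV);m=cv2.inRange(h,(18,110,110),(38,255,255));m[:,:400]=0;m[300:]=0
M=cv2.moments(m,True)
if M['m00']>0:
    v=(M['m10']/M['m00'],M['m01']/M['m00']);p=onz("top",(v[0]+.5)/6-.5+240,(v[1]+.5)/6-.5+145,.114);print("valve",v,p.round(4),np.degrees(np.arctan2(p[1]-C[1],p[0]-C[0])))
for k in (60,-60):
    o=[]
    for r in np.arange(.045,.095,.006):
        t=np.radians(np.arange(-12+k-13,-12+k+13,.25));X=np.c_[C[0]+r*np.cos(t),C[1]+r*np.sin(t),np.full(len(t),.09)]
        u,w=proj2(X);u=((u-240+.5)*6-.5).astype(np.float32);w=((w-145+.5)*6-.5).astype(np.float32)
        s=cv2.remap(big,u[None],w[None],cv2.INTER_LINEAR)[0].min(1);i=np.nonzero(s>200)[0]
        if len(i)>5:o.append(np.degrees(t[i]).mean()-k)
    print(k,np.round(o,2),np.mean(o).round(2))
s=observe();print(s["time"],s["tool_pos"],s["tool_rot"],s["contact_force"])
E
python3 meas.py pics/t7.png
```

```text
valve (502.040293040293, 244.02380952380952) [ 0.6267 -0.0995  0.114 ] -9.378162068552824
60 [-10.38 -10.12  -9.88 -10.    -9.88  -9.62  -9.5   -9.25  -9.5 ] -9.79
-60 [-9.75 -9.38 -9.12 -8.88 -9.5  -9.38 -9.5  -9.62 -9.5 ] -9.4
13.6 [0.62752891 0.24674893 0.1857541 ] [ 3.14057932e+00 -1.76139611e-03 -2.51688251e+00] [ 0.15511482 -1.17663729 -0.01071514]
```

View pics/t7.png

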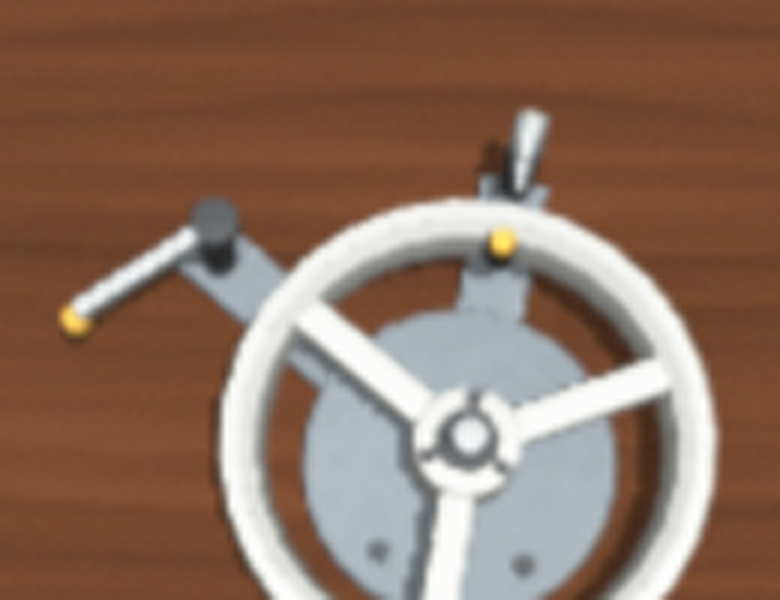

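That nudge overshot: the valve is now at -9.5°, 1.5° short of the pointer. The effective contact distance is therefore about 20.3 mm, not 18.5 mm. Next is a small clockwise push on the other side of the same spoke, at r = 66 mm.

>>> apply_moves([
  {"grip": 0,"linear": [-14,-45,0],"turn": [0,0,0.4]},
  {"grip": 0,"linear": [-28,-90,0],"turn": [0,0,0.8]},
  {"grip": 0,"linear": [-42,-135,0],"turn": [0,0,1.2]},
  {"grip": 0,"linear": [-56,-180,0],"turn": [0,0,1.6]},
  {"grip": 0,"linear": [-69,-225,0],"turn": [0,0,2]},
  {"grip": 0,"linear": [-76,-250,0],"turn": [0,0,2.15]},
  {"grip": 0,"linear": [-79,-260,0],"turn": [0,0,2.15]},
  {"grip": 0,"linear": [-79,-260,-30],"turn": [0,0,2.15]},
  {"grip": 0,"linear": [-79,-260,-60],"turn": [0,0,2.15]},
  {"grip": 0,"linear": [-79,-260,-80],"turn": [0,0,2.15]},
])

```text
time: 14.6
tool_pos: [0.5487, -0.0158, 0.1048]
tool_rot: [3.139, -0.001, -2.287]
contact_force: [-0.7, 0.6, -0.3]
opening: 0.0003
```

>>> apply_moves([
  {"grip": 0,"linear": [0,0,-8],"turn": [0,0,0]},
  {"grip": 0,"linear": [0,0,-16],"turn": [0,0,0]},
  {"grip": 0,"linear": [0,0,-24],"turn": [0,0,0]},
  {"grip": 0,"linear": [0,0,-31],"turn": [0,0,0]},
  {"grip": 0,"linear": [0,0,-36],"turn": [0,0,0]},
  {"grip": 0,"linear": [0,0,-36],"turn": [0,0,0]},
  {"grip": 0,"linear": [0,0,-36],"turn": [0,0,0]},
])

```text
time: 15.3
tool_pos: [0.5498, -0.0161, 0.071]
tool_rot: [-3.141, 0.0, -2.287]
contact_force: [-0.0, -0.9, 0.3]
opening: 0.0002
```

>>> apply_moves([
  {"grip": 0,"linear": [1.5,-1.3,0],"turn": [0,0,0]},
  {"grip": 0,"linear": [2.5,-2.2,0],"turn": [0,0,0]},
  {"grip": 0,"linear": [3.1,-2.7,0],"turn": [0,0,0]},
  {"grip": 0,"linear": [3.5,-3.1,0],"turn": [0,0,0]},
  {"grip": 0,"linear": [3.9,-3.4,0],"turn": [0,0,0]},
  {"grip": 0,"linear": [4.3,-3.7,0],"turn": [0,0,0]},
  {"grip": 0,"linear": [4.6,-4,0],"turn": [0,0,0]},
  {"grip": 0,"linear": [4.9,-4.3,0],"turn": [0,0,0]},
  {"grip": 0,"linear": [4.9,-4.3,0],"turn": [0,0,0]},
])

```text
time: 16.2
tool_pos: [0.5544, -0.0202, 0.0707]
tool_rot: [3.141, -0.0, -2.287]
contact_force: [-0.3, 0.7, -0.3]
opening: 0.0005
```

>>> apply_moves([
  {"grip": 0,"linear": [-2,1.7,0],"turn": [0,0,0]},
  {"grip": 0,"linear": [-4.9,4.3,0],"turn": [0,0,0]},
  {"grip": 0,"linear": [-4.9,4.3,10],"turn": [0,0,0]},
  {"grip": 0,"linear": [-4.9,4.3,40],"turn": [0,0,0]},
  {"grip": 0,"linear": [-4.9,4.3,80],"turn": [0,0,0]},
  {"grip": 0,"linear": [5,30,110],"turn": [0,0,0]},
  {"grip": 0,"linear": [20,75,116],"turn": [0,0,0]},
  {"grip": 0,"linear": [40,120,116],"turn": [0,0,0]},
  {"grip": 0,"linear": [60,165,116],"turn": [0,0,0]},
  {"grip": 0,"linear": [73,210,116],"turn": [0,0,0]},
])

```text
time: 17.2
tool_pos: [0.6284, 0.1914, 0.1878]
tool_rot: [-3.14, 0.001, -2.288]
contact_force: [0.6, -0.1, 0.5]
opening: 0.0003
```

>>> apply_moves([
  {"grip": 0,"linear": [0,45,0],"turn": [0,0,-1]},
  {"grip": 0,"linear": [0,60,0],"turn": [0,0,-2]},
  {"grip": 0,"linear": [0,60,0],"turn": [0,0,-2.15]},
])

```text
time: 17.5
tool_pos: [0.6269, 0.2523, 0.187]
tool_rot: [3.141, 0.0, -2.51]
contact_force: [-0.2, 0.3, -0.1]
opening: 0.0003
```

```bash
python3 meas.py pics/t8.png
```

```text
valve (503.3416988416988, 244.13513513513513) [ 0.6267 -0.1001  0.114 ] -9.75416581153359
60 [-10.88 -10.5  -10.38 -10.38 -10.5  -10.    -9.88  -9.88  -9.88] -10.25
-60 [-10.12  -9.88  -9.62  -9.88 -10.12  -9.88 -10.12 -10.    -9.88] -9.94
17.55 [0.62715455 0.25037128 0.18701267] [-3.14113890e+00 -1.48911374e-04 -2.51031799e+00] [-0.07580576 -0.69150196 -0.53085068]
```

View pics/t8.png

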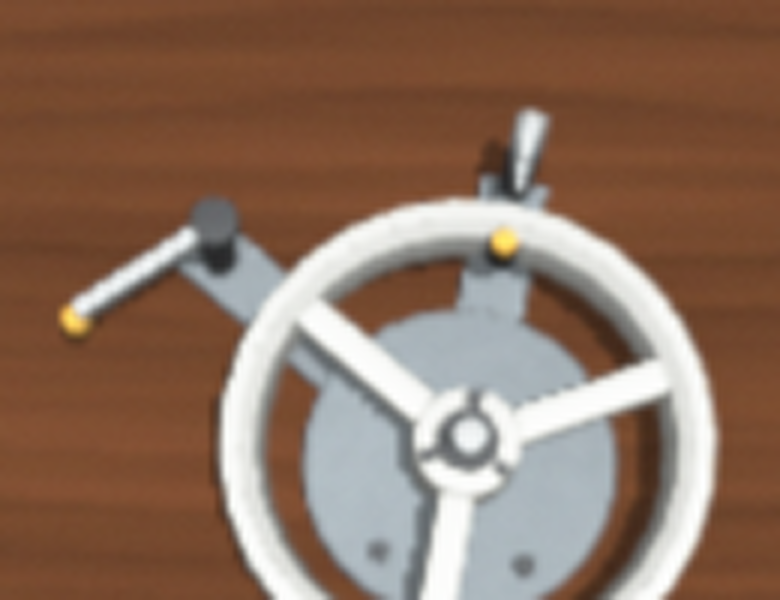

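The valve is at -9.95° and about 1.1° remains. I'll repeat the same push, 1.2 mm further.

>>> apply_moves([
  {"grip": 0,"linear": [-14,-45,0],"turn": [0,0,0.4]},
  {"grip": 0,"linear": [-28,-90,0],"turn": [0,0,0.8]},
  {"grip": 0,"linear": [-42,-135,0],"turn": [0,0,1.2]},
  {"grip": 0,"linear": [-56,-180,0],"turn": [0,0,1.6]},
  {"grip": 0,"linear": [-69,-225,0],"turn": [0,0,2]},
  {"grip": 0,"linear": [-76,-255,0],"turn": [0,0,2.15]},
  {"grip": 0,"linear": [-77.9,-265.7,0],"turn": [0,0,2.15]},
  {"grip": 0,"linear": [-77.9,-265.7,-30],"turn": [0,0,2.15]},
  {"grip": 0,"linear": [-77.9,-265.7,-60],"turn": [0,0,2.15]},
  {"grip": 0,"linear": [-77.9,-265.7,-80],"turn": [0,0,2.15]},
])

```text
time: 18.55
tool_pos: [0.5487, -0.0166, 0.1054]
tool_rot: [3.14, -0.001, -2.287]
contact_force: [-0.1, 0.4, -0.2]
opening: 0.0003
```

>>> apply_moves([
  {"grip": 0,"linear": [0,0,-8],"turn": [0,0,0]},
  {"grip": 0,"linear": [0,0,-16],"turn": [0,0,0]},
  {"grip": 0,"linear": [0,0,-24],"turn": [0,0,0]},
  {"grip": 0,"linear": [0,0,-31],"turn": [0,0,0]},
  {"grip": 0,"linear": [0,0,-36],"turn": [0,0,0]},
  {"grip": 0,"linear": [0,0,-36],"turn": [0,0,0]},
  {"grip": 0,"linear": [0,0,-36],"turn": [0,0,0]},
])

```text
time: 19.25
tool_pos: [0.5497, -0.0161, 0.071]
tool_rot: [-3.141, 0.0, -2.287]
contact_force: [1.0, 0.5, -0.6]
opening: 0.0005
```

>>> apply_moves([
  {"grip": 0,"linear": [2.5,-2.2,0],"turn": [0,0,0]},
  {"grip": 0,"linear": [3.5,-3.1,0],"turn": [0,0,0]},
  {"grip": 0,"linear": [4.1,-3.6,0],"turn": [0,0,0]},
  {"grip": 0,"linear": [4.5,-3.9,0],"turn": [0,0,0]},
  {"grip": 0,"linear": [4.9,-4.3,0],"turn": [0,0,0]},
  {"grip": 0,"linear": [5.2,-4.6,0],"turn": [0,0,0]},
  {"grip": 0,"linear": [5.5,-4.8,0],"turn": [0,0,0]},
  {"grip": 0,"linear": [5.8,-5,0],"turn": [0,0,0]},
  {"grip": 0,"linear": [5.8,-5,0],"turn": [0,0,0]},
])

```text
time: 20.15
tool_pos: [0.5554, -0.021, 0.0708]
tool_rot: [3.142, -0.0, -2.287]
contact_force: [-1.0, 1.4, 1.3]
opening: 0.0003
```

>>> apply_moves([
  {"grip": 0,"linear": [-2,1.7,0],"turn": [0,0,0]},
  {"grip": 0,"linear": [-4.9,4.3,0],"turn": [0,0,0]},
  {"grip": 0,"linear": [-4.9,4.3,10],"turn": [0,0,0]},
  {"grip": 0,"linear": [-4.9,4.3,40],"turn": [0,0,0]},
  {"grip": 0,"linear": [-4.9,4.3,80],"turn": [0,0,0]},
  {"grip": 0,"linear": [5,30,110],"turn": [0,0,0]},
  {"grip": 0,"linear": [20,75,116],"turn": [0,0,0]},
  {"grip": 0,"linear": [40,120,116],"turn": [0,0,0]},
  {"grip": 0,"linear": [60,165,116],"turn": [0,0,0]},
  {"grip": 0,"linear": [72,210,116],"turn": [0,0,0]},
])

```text
time: 21.15
tool_pos: [0.6284, 0.1907, 0.1878]
tool_rot: [-3.14, 0.001, -2.288]
contact_force: [0.2, -0.3, 0.7]
opening: 0.0002
```

>>> apply_moves([
  {"grip": 0,"linear": [0,45,0],"turn": [0,0,-1]},
  {"grip": 0,"linear": [0,60,0],"turn": [0,0,-2]},
  {"grip": 0,"linear": [0,60,0],"turn": [0,0,-2.15]},
])

```text
time: 21.45
tool_pos: [0.6268, 0.2516, 0.187]
tool_rot: [3.141, 0.0, -2.51]
contact_force: [0.2, -0.7, 0.4]
opening: 0.0006
```

```bash
python3 meas.py pics/t9.png
```

```text
valve (506.6911196911197, 245.09073359073358) [ 0.6262 -0.1018  0.114 ] -10.75667407927541
60 [-11.62 -11.5  -11.5  -11.12 -11.25 -10.75 -10.62 -10.75 -10.88] -11.11
-60 [-11.   -10.62 -10.5  -11.   -10.5  -11.   -11.   -10.75 -11.  ] -10.82
21.5 [0.6270675  0.24962673 0.18702977] [-3.14111191e+00 -1.13818941e-04 -2.51038385e+00] [ 0.78761184 -0.38766306 -0.00197133]
```

View pics/t9.png

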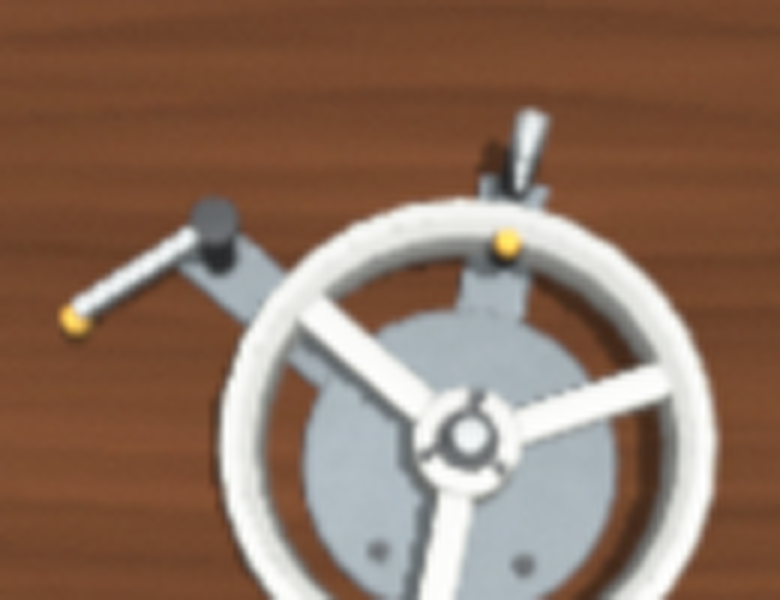

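The valve is at -10.9° and the pointer at -11.05°, so they are aligned within what I can measure. Next, the gauge arm.

>>> apply_moves([
  {"grip": 0,"linear": [2,-45,0],"turn": [0,0,0]},
  {"grip": 0,"linear": [3,-90,0],"turn": [0,0,0]},
  {"grip": 0,"linear": [4,-123,-10],"turn": [0,0,0]},
  {"grip": 0,"linear": [4,-123,-40],"turn": [0,0,0]},
  {"grip": 0,"linear": [4,-123,-65],"turn": [0,0,0]},
  {"grip": 0,"linear": [4,-123,-80],"turn": [0,0,0]},
  {"grip": 0,"linear": [4,-123,-90],"turn": [0,0,0]},
  {"grip": 0,"linear": [4,-123,-97],"turn": [0,0,0]},
  {"grip": 0,"linear": [4,-123,-97],"turn": [0,0,0]},
  {"grip": 0,"linear": [4,-123,-97],"turn": [0,0,0]},
])

```text
time: 22.5
tool_pos: [0.6318, 0.1257, 0.0906]
tool_rot: [-3.141, 0.001, -2.512]
contact_force: [0.8, -0.4, 0.3]
opening: 0.0003
```

```bash
python3 - <<'E'
from h import *
b=read_camera("side")
z=lambda i,x,y,w,h,f:cv2.resize(i[y:y+h,x:x+w,::-1],None,fx=f,fy=f,interpolation=cv2.INTER_CUBIC)
cv2.imwrite("pics/s10.png",z(b,215,170,100,75,8))
s=observe();p=s["tool_pos"];print(s["time"],p,s["tool_rot"],s["contact_force"])
Q=np.array([.642,.0487]);f=lambda ph,a=.066,e=.024:Q+a*np.array([np.cos(ph),np.sin(ph)])+e*np.array([np.sin(ph),-np.cos(ph)])
for d in range(126,186,5):
    q=f(np.radians(d));print(d,((q-p[:2])*1000).round(1),round((d-126)/6,2))
E
```

```text
22.55 [0.63191986 0.12587708 0.0907448 ] [-3.14065700e+00  1.34424729e-03 -2.51232546e+00] [ 0.47426408 -1.06335847  0.18671618]
126 [-9.3 -9.7] 0.0
131 [-15.1 -11.6] 0.83
136 [-20.7 -14.1] 1.67
141 [-26.1 -17. ] 2.5
146 [-31.2 -20.4] 3.33
151 [-36.  -24.2] 4.17
156 [-40.5 -28.4] 5.0
161 [-44.5 -33. ] 5.83
166 [-48.2 -37.9] 6.67
171 [-51.4 -43.1] 7.5
176 [-54.1 -48.6] 8.33
181 [-56.3 -54.3] 9.17
```

View pics/s10.png

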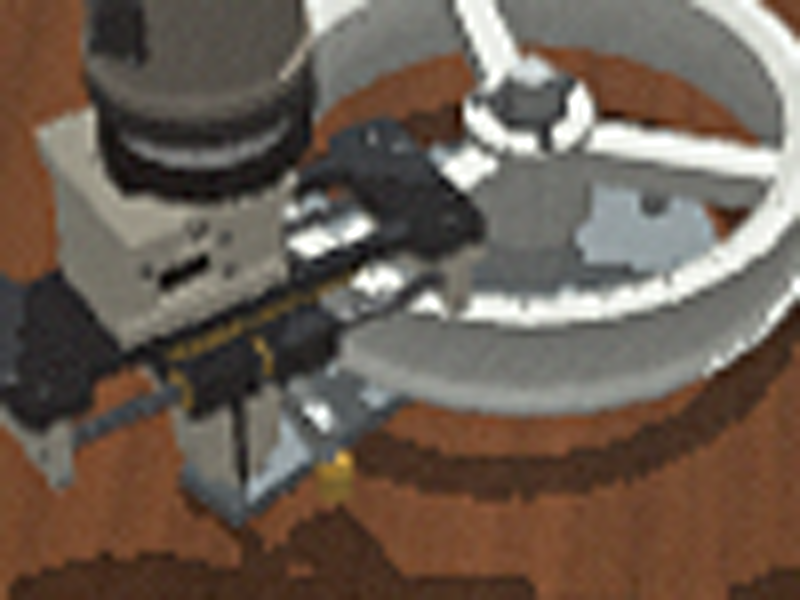

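The finger stands beyond the outer side of the bar, with the roller at (338,475). I'll push it along the arc.

>>> apply_moves([
  {"grip": 0,"linear": [-5,-5,0],"turn": [0,0,0]},
  {"grip": 0,"linear": [-9,-9.5,0],"turn": [0,0,0]},
  {"grip": 0,"linear": [-15,-11.5,0],"turn": [0,0,0.83]},
  {"grip": 0,"linear": [-20.7,-14,0],"turn": [0,0,1.67]},
  {"grip": 0,"linear": [-26,-17,0],"turn": [0,0,2.5]},
  {"grip": 0,"linear": [-31,-20.4,0],"turn": [0,0,3.33]},
  {"grip": 0,"linear": [-36,-24.2,0],"turn": [0,0,4.17]},
  {"grip": 0,"linear": [-40.5,-28.4,0],"turn": [0,0,5]},
  {"grip": 0,"linear": [-44.5,-33,0],"turn": [0,0,5.83]},
  {"grip": 0,"linear": [-46.5,-35.5,0],"turn": [0,0,6.25]},
])

```text
time: 23.55
tool_pos: [0.5846, 0.09, 0.0902]
tool_rot: [-3.141, 0.0, -1.855]
contact_force: [1.3, 0.7, -1.2]
opening: 0.0003
```

>>> apply_moves([
  {"grip": 0,"linear": [-1.7,-2.4,0],"turn": [0,0,0.42]},
  {"grip": 0,"linear": [-3.4,-5,0],"turn": [0,0,0.83]},
  {"grip": 0,"linear": [-4.9,-7.6,0],"turn": [0,0,1.25]},
  {"grip": 0,"linear": [-4.9,-7.6,0],"turn": [0,0,1.25]},
])

```text
time: 23.95
tool_pos: [0.5797, 0.0824, 0.0902]
tool_rot: [-3.141, -0.0, -1.727]
contact_force: [0.5, 0.7, 0.2]
opening: 0.0005
```

```bash
python3 - <<'E'
from h import *
b=read_camera("side");a=read_camera("top")
z=lambda i,x,y,w,h,f:cv2.resize(i[y:y+h,x:x+w,::-1],None,fx=f,fy=f,interpolation=cv2.INTER_CUBIC)
cv2.imwrite("pics/s11.png",np.hstack([z(b,225,170,80,75,5),z(a,240,150,80,75,5)]))
print(brass("side",b,(240,200,300,260)))
s=observe();p=s["tool_pos"];print(s["time"],p,s["tool_rot"],s["contact_force"])
E
```

```text
[(array([265.5, 207.5]), np.int32(2)), (array([268.6, 207.4]), np.int32(5)), (array([269.67, 217.44]), np.int32(18))]
24.05 [0.57980676 0.08261005 0.09001791] [-3.14135380e+00 -1.63446603e-04 -1.72856533e+00] [-0.52334369  0.50644386  0.26241913]
```

View pics/s11.png

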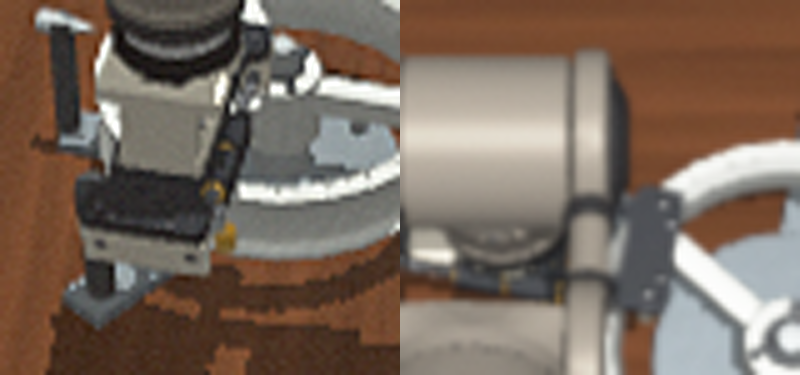

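The roller has moved to (269.7,217.4) in the side view and is approaching the rim. I'll continue in small steps, checking the force.

>>> apply_moves([
  {"grip": 0,"linear": [-1,-2,0],"turn": [0,0,0.3]},
  {"grip": 0,"linear": [-2,-4,0],"turn": [0,0,0.6]},
  {"grip": 0,"linear": [-2.7,-5.5,0],"turn": [0,0,0.8]},
  {"grip": 0,"linear": [-2.7,-5.5,0],"turn": [0,0,0.8]},
])

```text
time: 24.45
tool_pos: [0.5772, 0.0773, 0.0899]
tool_rot: [-3.141, -0.0, -1.644]
contact_force: [0.8, 0.3, 0.5]
opening: 0.0007
```

>>> apply_moves([
  {"grip": 0,"linear": [-0.5,-1.2,0],"turn": [0,0,0.2]},
  {"grip": 0,"linear": [-1,-2.5,0],"turn": [0,0,0.4]},
  {"grip": 0,"linear": [-1,-2.5,0],"turn": [0,0,0.4]},
])

```text
time: 24.75
tool_pos: [0.5762, 0.0747, 0.0898]
tool_rot: [3.141, -0.0, -1.601]
contact_force: [0.5, 0.3, 0.8]
opening: 0.0004
```

```bash
python3 - <<'E'
from h import *
b=read_camera("side")
for c,k in brass("side",b,(255,195,300,260)):p=onz("side",*c,.082);print(c,k,p.round(4),np.hypot(p[0]-.527,p[1]+.083),np.degrees(np.arctan2(p[1]-.0487,p[0]-.642)))
print(onz("side",269.67,217.44,.082))
s=observe();p=s["tool_pos"];print(s["time"],p,s["tool_rot"],s["contact_force"])
E
```

```text
[271.25 205.  ] 4 [0.5549 0.0079 0.082 ] 0.09509850694955219 -154.89631521417056
[272.  214.5] 4 [0.5495 0.0519 0.082 ] 0.1367993096546722 177.99263818938496
[0.55590645 0.06564776 0.082     ]
24.8 [0.57617965 0.07473767 0.08970283] [ 3.14145082e+00 -1.94455487e-04 -1.60169898e+00] [-0.92502788  1.22122845  0.77576058]
```

The roller is at r ≈ 137 mm, nearly home, with no force from the stop yet. I'll continue.

>>> apply_moves([
  {"grip": 0,"linear": [-0.2,-1,0],"turn": [0,0,0.1]},
  {"grip": 0,"linear": [-0.3,-2,0],"turn": [0,0,0.2]},
  {"grip": 0,"linear": [-0.3,-2,0],"turn": [0,0,0.2]},
])

```text
time: 25.1
tool_pos: [0.5758, 0.0727, 0.0897]
tool_rot: [3.141, -0.0, -1.58]
contact_force: [-1.6, 0.7, 0.4]
opening: 0.0005
```

>>> apply_moves([
  {"grip": 0,"linear": [0,-1,0],"turn": [0,0,0.1]},
  {"grip": 0,"linear": [0,-2,0],"turn": [0,0,0.2]},
  {"grip": 0,"linear": [0,-2,0],"turn": [0,0,0.2]},
])

```text
time: 25.4
tool_pos: [0.5758, 0.071, 0.0896]
tool_rot: [3.141, 0.0, -1.559]
contact_force: [-2.1, 1.6, -0.2]
opening: 0.0004
```

>>> apply_moves([
  {"grip": 0,"linear": [0,-0.7,0],"turn": [0,0,0]},
  {"grip": 0,"linear": [0,-1.5,0],"turn": [0,0,0]},
  {"grip": 0,"linear": [0,-1.5,0],"turn": [0,0,0]},
])

```text
time: 25.7
tool_pos: [0.5758, 0.0707, 0.0897]
tool_rot: [3.141, 0.002, -1.56]
contact_force: [-0.6, 7.7, -0.8]
opening: 0.0005
```

```bash
python3 - <<'E'
from h import *
b=read_camera("side")
z=lambda i,x,y,w,h,f:cv2.resize(i[y:y+h,x:x+w,::-1],None,fx=f,fy=f,interpolation=cv2.INTER_CUBIC)
cv2.imwrite("pics/s12.png",z(b,225,165,80,70,8))
for c,k in brass("side",b,(255,195,300,260)):p=onz("side",*c,.082);print(c,k,p.round(4),np.hypot(p[0]-.527,p[1]+.083),np.degrees(np.arctan2(p[1]-.0487,p[0]-.642)))
s=observe();p=s["tool_pos"];print(s["time"],p,s["contact_force"])
E
```

```text
[272.  203.5] 4 [0.553  0.0006 0.082 ] 0.08753865359028744 -151.61500155522967
25.75 [0.57574515 0.07071098 0.08966032] [-1.05957336  7.38620258  0.346036  ]
```

View pics/s12.png

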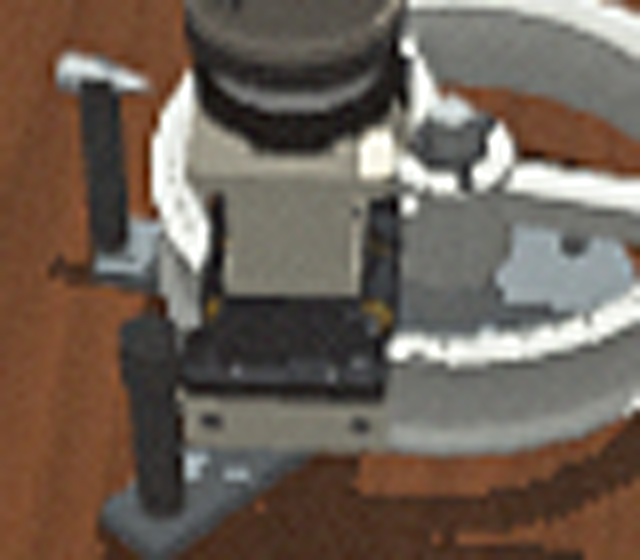

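The force rose to 7.5 N and the finger stopped, so the arm is at its stop. I'll back off in +y, lift and check.

>>> apply_moves([
  {"grip": 0,"linear": [0,3,0],"turn": [0,0,0]},
  {"grip": 0,"linear": [0,10,0],"turn": [0,0,0]},
  {"grip": 0,"linear": [0,30,0],"turn": [0,0,0]},
  {"grip": 0,"linear": [0,45,20],"turn": [0,0,0]},
  {"grip": 0,"linear": [0,60,60],"turn": [0,0,0]},
  {"grip": 0,"linear": [0,90,100],"turn": [0,0,0]},
  {"grip": 0,"linear": [0,130,120],"turn": [0,0,0]},
  {"grip": 0,"linear": [-20,170,130],"turn": [0,0,0]},
  {"grip": 0,"linear": [-60,190,130],"turn": [0,0,0]},
  {"grip": 0,"linear": [-100,200,130],"turn": [0,0,0]},
])

```text
time: 26.75
tool_pos: [0.4749, 0.2712, 0.2198]
tool_rot: [-3.14, 0.0, -1.558]
contact_force: [-0.8, 0.4, 0.1]
opening: 0.0003
```

>>> apply_moves([
  {"grip": 0,"linear": [-40,20,0],"turn": [0,0,0]},
  {"grip": 0,"linear": [-80,40,0],"turn": [0,0,0]},
  {"grip": 0,"linear": [-110,60,0],"turn": [0,0,0]},
  {"grip": 0,"linear": [-110,60,0],"turn": [0,0,0]},
])

```text
time: 27.15
tool_pos: [0.3628, 0.3311, 0.2203]
tool_rot: [3.142, 0.001, -1.556]
contact_force: [0.7, 0.2, -0.5]
opening: 0.0004
```

```bash
python3 meas.py pics/t13.png; python3 - <<'E'
from h import *
b=read_camera("side")
cv2.imwrite("pics/s13.png",cv2.resize(b[150:240,220:340,::-1],None,fx=6.5,fy=6.5,interpolation=cv2.INTER_CUBIC))
print(brass("side",b,(220,150,340,250)))
a=read_camera("top")
for c,k in brass("top",a,(230,150,345,280)): p=onz("top",*c,.082);print(c,k,p.round(4),np.hypot(p[0]-.527,p[1]+.083),np.degrees(np.arctan2(p[1]-.0487,p[0]-.642)))
E
```

```text
valve (506.4813359528487, 245.69548133595285) [ 0.6259 -0.1017  0.114 ] -10.730592592466014
60 [-11.75 -11.75 -11.88 -11.38 -11.38 -10.75 -10.62 -10.62 -10.75] -11.21
-60 [-11.12 -10.62 -10.5  -11.   -10.62 -11.   -10.88 -10.75 -11.  ] -10.83
27.2 [0.36476532 0.33032238 0.22028138] [-3.14032879e+00  9.97024058e-05 -1.55629801e+00] [1.26376251 0.26529751 0.22289418]
[(array([251.5, 175.5]), np.int32(12)), (array([270.78, 213.61]), np.int32(18)), (array([328., 231.]), np.int32(1)), (array([329.12, 242.  ]), np.int32(8))]
[324.  185.5] 16 [ 0.6329 -0.1038  0.082 ] 0.10789135569077009 -93.42931221628312
[274.19 210.69] 16 [0.5514 0.0508 0.082 ] 0.135957231680773 178.70263423640844
```

View pics/t13.png

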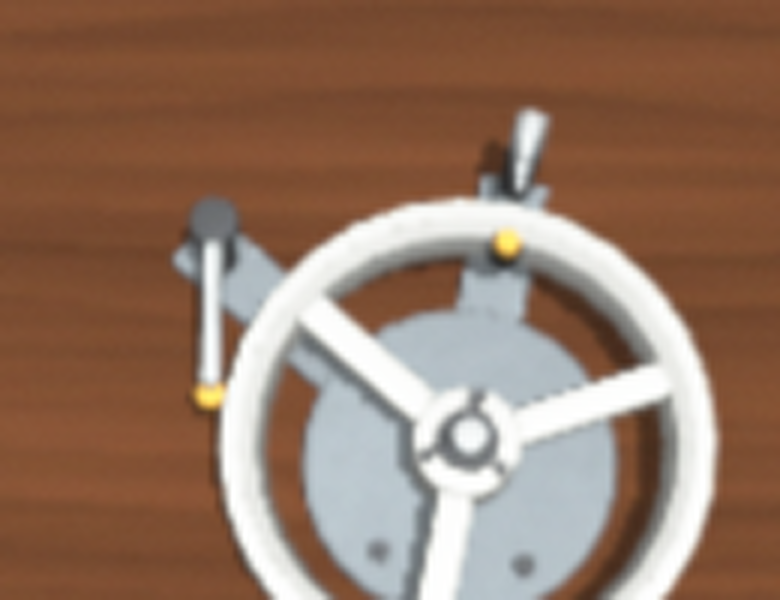

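View pics/s13.png

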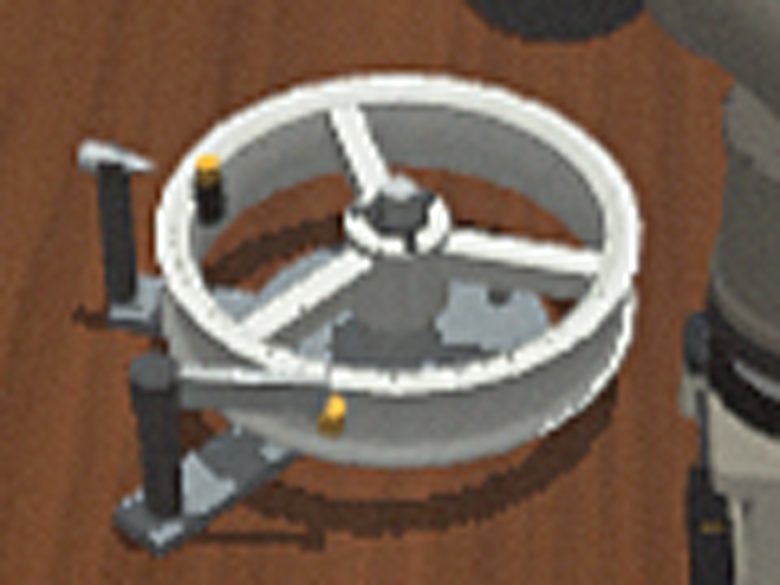

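The roller meets the rim, with the arm at 178.7° against a predicted 178.9°. The valve is still at the pointer and the robot is clear of everything, so I'll hand in.

```bash
python3 -c "
from cell import *
print(hand_in())"
```

```text
the job is handed in; nothing more can be done
None
```

The valve now stands at the pointer, the gauge arm is home against its stop, and the job was handed in at about 27 s of the 58 s allowed.

**Wheel:** I turned it about 176° clockwise by pushing one spoke with a finger. Three small nudges on another spoke followed: the first push went 1.4° too far, and my correction went 1.5° too far the other way. In the last top view the valve is at -10.7° to -11.2° and the pointer at about -11.05°, so they agree within a few tenths of a degree.

**Gauge arm:** I pushed its outer side with the closed fingertip until the force rose to about 7.5 N and it stopped moving. The arm ended at 178.7° (178.9° expected). The roller measures 136 mm from the axis where about 134 mm was expected, which is within the 2 mm calibration.

**Other checks:** The valve had not moved after the gauge push. At the end the robot was clear of everything. The highest force I read was about 8 N. I saw no contact with the valve, drum, grip or canister, and no lifting of the wheel.

**Disagreement:** When the valve was slightly past the pointer, the side view put it 0.7–1.2° short while the top view put it 1.4° past. I went by the top view: the cap and spokes agreed there, and height errors affect it less.

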